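Load the reaming station and latch its guard door

TASK

Take the loose bearing housing from the bench and set it down (do not drop it) flat in the pocket of the reaming station's nest, bore in line with the spindle. Then push the guard door shut until its sprung bolt rides over the strike roller and snaps fully out behind it, so that the door stays latched when you let go. Do not slam the door or press on it with more than about 20 N, and leave the bottle, wrench and jar where they are.

Things in the scene. Friction and masses are not known exactly. Their poses are not given: they have to be found in the camera images.
- housing_center (a point): Centre of the loose steel pillow-block housing, 25 mm above its underside. Flat foot 36 (x) x 70 (y) x 12 mm; on it an upright barrel, 40 mm across, 24 mm long, bore along own x; 50 mm high in all, 0.3 to 0.55 kg. Half a turn makes no difference. Grasp from above, closing along its x on the barrel's flat faces (24 mm apart), fingertips 14 mm or more above its underside to clear the foot.
- nest (a point): Centre of the nest's pocket floor, 30 mm above the bench, fixed in the station. x points away from the door to the spindle, y left, z up. Pocket 44 (x) x 78 (y) x 8 mm deep: 4 mm play round the housing's foot; rim 8 mm wide. Seated, the housing's centre is 25 mm above this point, its x parallel to this x, either way round.
- station: Small reaming station with an open-topped clear guard, 90 mm high, fixed. Origin on the bench, 15 mm (+x) from the nest's centre; axes as the nest's. Inside of the guard: x -105 (shut door) to +115, y -136 to +136 mm; blunt spindle nose, 60 mm up, reaches to x = +66. Motor behind the back wall, 123 mm high.
- door_hinge (a point): On the vertical hinge axis of the guard door, 52 mm above the bench, at x = -95, y = +100 mm in the nest's frame. Its axes turn with the door (at joint 0 they are the nest's): the door runs 200 mm from here along own -y, own -x looks outward. Door 10 mm thick (5 either side of the axis), 16 to 88 mm above the bench.
- push_block (a point): Centre of the outer face of the bare metal push block on the door (40 wide x 50 mm high, face 20 mm outward of the door's middle plane), 61 mm above the bench, its top at 86, 175 mm from the hinge axis along own -y; axes turn with the door, -x points outward. Push here with closed fingers pointing down, tips about 55 mm above the bench, so that the gripper's body passes over the door's top.
- door (a joint): Guard door angle, rad: 0 = shut with the strike at its middle setting; grows as the free edge swings out (station -x, towards the robot). Starts at 0.55 to 0.95. Slight hinge friction: it stays where it is left, but near shut the buffer pushes an unlatched door out again. Latched it reads -0.04 to 0.04, depending on the strike's setting; it can be pushed on, at most, to -0.05.
- bolt (a joint): How far the sprung bolt is pressed in, m: 0 = fully out, 0.006 = riding on the strike roller. It springs back to 0 when it has snapped in behind the roller.
- bolt_tip (a point): Tip of the steel bolt, 8 mm proud of the door's free edge, 73 mm up, bevelled in front, flat behind; turns with the door. It must pass the strike: an upright 8 mm roller with a sprung rubber buffer below, screwed on in slots, its depth unmeasured and up to 7.5 mm off the middle setting either way, so feel for the snap. The bevel meets the roller about 20 mm before the latched place.
- latch_case (a point): Dark latch case (32 x 30 x 22 mm) at the top of the door's free edge, 73 mm up, round the bolt. Feel, pushing slowly at the block: 4 to 12 N while the bevel rides and the buffer's spring (1.2 N/mm, last 7 mm) gives; 1 to 2 mm past the snap the buffer bottoms and the force climbs steeply. 14 to 16 N is a sure sign that it has snapped; with less it may still hang on the bevel.
- oil_bottle: Grey oil bottle with a black cap, bystander, 56 mm in diameter, 150 mm high, origin at the centre of its underside.
- wrench: Steel open wrench 170 mm long lying on the bench, bystander, origin under its middle.
- screw_jar: Glass screw jar with a steel lid, bystander, 60 mm in diameter, 70 mm high, origin at the centre of its underside.
Things that resemble listed ones, but are neither listed nor needed, are in the scene too. Leave any green, pink or purple look-alike of the part that bears housing_center alone.

How it is judged (in metres and radians):
On the way, in this order (a step that is already met when the one before it is completed fails the run):
1. the housing sits flat in the nest's pocket, let go, while the door is still open (horizontal distance between housing_center and nest below 0.008 m and z of housing_center in the frame of nest below 0.028 m and angle between housing_center's own z axis and vertical below 0.08 rad and angle between the x axis of housing_center and the x axis of nest, either way round below 0.2 rad and contact force between the fingers and housing below 0.1 N and value of joint door above 0.15 rad), for 0.2 s.
2. the door is shut and the bolt has snapped fully out behind the strike roller (value of joint door below 0.0435 rad and value of joint bolt below 0.001 m), for 0.2 s.
At the end, for the whole second after the job is handed in: The door is shut within 0.0435 rad with its bolt out to within 1 mm (latched behind the roller), and the housing rests flat in the nest's pocket: within 8 mm of its centre, its underside within 3 mm of the pocket floor, tilted less than 0.08 rad, bore within 0.2 rad of the nest's x axis, at rest (all of step 2 and horizontal distance between housing_center and nest below 0.008 m and z of housing_center in the frame of nest below 0.028 m and angle between housing_center's own z axis and vertical below 0.08 rad and angle between the x axis of housing_center and the x axis of nest, either way round below 0.2 rad and linear speed of housing below 0.02 m/s); the robot touches nothing.
It fails at once if the robot presses on the door with more than 20 N (contact force between door and the fingers above 20 N or contact force between door and the arm above 20 N).
It fails at once if the door is slammed (faster than 1.5 rad/s) (velocity of joint door below -1.5 rad/s).
It fails at once if the housing is dropped (falls faster than 0.6 m/s out of the fingers) (linear speed of housing above 0.6 m/s and contact force between the fingers and housing below 0.1 N).
It fails at once if the bottle, the wrench or the jar is moved by more than 20 mm (distance of any of oil_bottle, wrench, screw_jar from where it was at the start of the episode above 0.02 m).
It also fails if it takes over 67 s, if anything falls off the work surface, if the arm or the gripper's body presses on something with over 40 N, if the wrist force passes 120 N, or if a joint passes its speed limit or range.

ROBOT

A 6-joint arm with a two-finger parallel gripper is mounted at the origin on the work surface. World frame = base frame: x ahead of the robot, y to its left, z up, the work surface at z = 0. Lengths are in mm, angles in rad, forces in N, time in s.
With the tool pointing down it reaches from about 300 to 775 mm from the base axis. Payload 14.6 kg.
Tool frame: the origin (TCP) lies midway between the tips of the shut fingers; the grasp point (between the pads) lies 19 mm behind it (manip.grip_point_offset is the distance from the TCP to the grasp point, in mm); x points along the fingers, z is the direction in which the jaws open and shut, and the axes are right-handed (so a half turn about x gives the same grasp; the last joint's range is limited). The gripper opens to 94 mm and grips with 3 to 60 N. Pads are 16 mm wide; open, the fingers measure 119 mm over their backs; the gripper's body (75 mm by 177 mm) begins 78 mm behind the grasp point.
Start: joints at [1.202, 0.3, 1.521, -0, 1.321, -0.067], TCP at [163.479, 525.132, 181.046] pointing down, gripper open.
Joint ranges: [-3.03, 3.03], [-0.79, 2.21], [0.23, 2.52], [-1.04, 4.18], [0, 3.07], [-2.55, 2.55]. Speed limits (rad/s): [2.22, 2.22, 2.57, 3.14, 3.14, 3.14].

INTERFACE

Orientations are given as [roll, pitch, yaw] about the fixed x, y, z axes, in that order (R = Rz(yaw) Ry(pitch) Rx(roll)).
In Python, from cell import manip, camera, calibration, order gives the robot as it stands.
- The arm moves only by the tool jog_arm, never from a script. Its arguments are lists of equal length, an entry for each row: "turn": the turn, a rotation vector about the tool's x, y, z in degrees, a list of three; "dp": the shift along the tool's x, y, z in cm, a list of three; "gripper": the closure, from 0 (fully open) to 1 (shut). In form: {"turn": [[ax, ay, az], ...], "dp": [[tx, ty, tz], ...], "gripper": [gripper, ...]}. A call has 1 to 8 rows; each row shifts and turns the pose as measured when the row begins, along the tool's axes as they then stand; what a row does not reach is not made up. A row lasts 1/8 s, in which the tool goes at most 62.5 mm and 10.7 degrees, less where a joint would pass 70% of its speed; a pose out of reach is approached as far as the arm can. A call is refused whole if a number of a shift passes 6.25 or a number of a turn 10.7, either way. A call with a gripper value outside its range is refused whole. The fingers move at their own pace and stop on an object; "grip_force" is the grip in N (left out, the last holds). Time passes only in rows, so rows that do not move let the fingers close. It gives the time, the measured TCP pose, the force and the opening at its end, in the units of the state.
- manip.read_state(): the state, without advancing time (a new reading comes with each control period).
- camera(name): name is "scene" or "top"; returns (picture, depth): 480x640x3 uint8, red, green, blue; 480x640 float32, mm along the optical axis (not along the pixel's ray), 0 where there is no reading.
- calibration(name): a dict with "K" (3x3 intrinsics, pixels), "world_from_camera" (4x4, takes a point from camera to world coordinates). Camera axes: x right, y down, z forward; pixel columns grow to the right and rows downward; lengths in mm; the calibration is good to about 2 mm. A picture is of the moment at which its call begins. calibration takes no time and is no camera call.
- order.sign_off(): hands the job in, once; it reports no verdict.
The state is a dict: "clock": time; "joints": joint angles; "qd": joint speeds; "effort": joint torques, N m; "eef_pos": TCP position; "eef_rot": TCP orientation; "wrist_force": force on the tool from outside, world axes, zero at the start; "moment": the same for the moment, N m; "finger_gap": finger opening in mm.
Only numpy, scipy, OpenCV 4.12 (cv2) and the standard library are available. Lean on these libraries where they do the work, as an engineer would, in place of code of your own. Each camera call takes 0.05 s, during which the arm holds its last target.

## Working session

There is one attempt and no reset: what is moved stays moved. The work goes in short steps, Python scripts to look and compute and a tool call to move; the robot and the scene stay as the last step left them, time stands still between calls to the robot, and variables do not carry over. Pictures are saved under pics/ and viewed, and the job is handed in when it is done.

Besides the shell and the picture viewer there is one more tool, called by a JSON object that holds its "name" and its "arguments". jog_arm: Moves the arm, as the interface text tells. Its arguments: {"type":"object","properties":{"turn":{"type":"array","items":{"type":"array","items":{"type":"number"}}},"dp":{"type":"array","items":{"type":"array","items":{"type":"number"}}},"gripper":{"type":"array","items":{"type":"number"}},"grip_force":{"type":"number"}},"required":["turn","dp","gripper"]}

```bash
mkdir -p pics; ls; python3 - <<'E'
from cell import manip,camera,calibration
import cv2,numpy as np
for n in("scene","top"):
    p,d=camera(n); cv2.imwrite(f"pics/{n}0.png",p[:,:,::-1]); np.savez(f"pics/{n}0.npz",p=p,d=d)
    c=calibration(n); print(n,np.round(c["K"],1).tolist(),np.round(c["world_from_camera"],3).tolist())
print(manip.read_state())
E
```

```text
pics
scene [[517.8, 0.0, 321.7], [0.0, 517.8, 240.4], [0.0, 0.0, 1.0]] [[0.823, 0.454, -0.341, 945.859], [0.568, -0.676, 0.47, -522.945], [-0.017, -0.581, -0.814, 964.542], [0.0, 0.0, 0.0, 1.0]]
top [[498.6, 0.0, 323.6], [0.0, 498.6, 240.3], [0.0, 0.0, 1.0]] [[-0.029, -0.982, 0.184, 340.741], [-1.0, 0.028, -0.008, 16.916], [0.003, -0.184, -0.983, 1184.299], [0.0, 0.0, 0.0, 1.0]]
{'clock': 0.1, 'joints': array([ 1.20242329e+00,  3.00383283e-01,  1.52147669e+00,  2.53457740e-05,
        1.32071785e+00, -6.65988138e-02]), 'qd': array([ 7.33503939e-05, -3.26005549e-03, -1.91425206e-03, -1.12240411e-03,
        1.08979471e-04, -1.74281395e-03]), 'effort': array([ 2.80853592e-04, -5.32635176e+01, -3.53285122e+01,  7.08958693e-02,
        2.33946566e-02, -9.16017871e-05]), 'eef_pos': array([163.37450062, 524.91717969, 180.57867721]), 'eef_rot': array([ 3.05007833,  1.56981085, -1.96409117]), 'wrist_force': array([ 0.14476888, -0.9204124 ,  0.48293868]), 'moment': array([-0.01761423, -0.02242343,  0.02088357]), 'finger_gap': 93.81621972882127}
```

View pics/scene0.png

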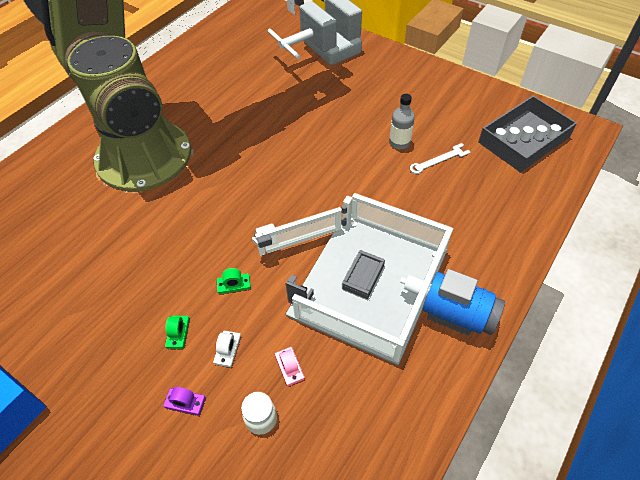

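View pics/top0.png

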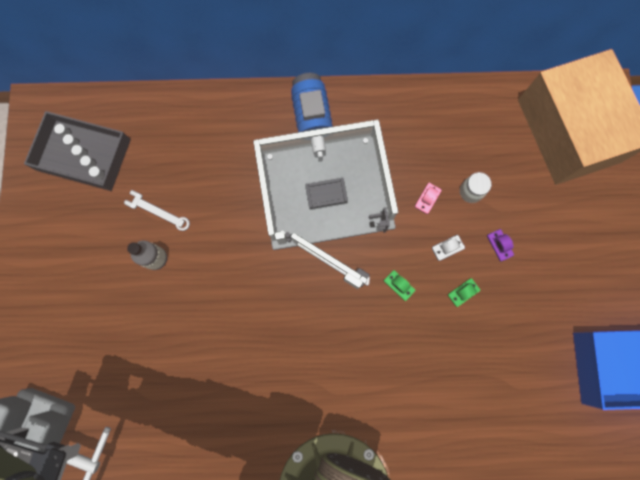

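The white loose housing is at scene (227,348) and top (449,247). The look-alikes are green, pink and purple. The nest pocket is at top (327,193), and the door runs from (283,238) to (362,280). Next I measure these.

```bash
cat > h.py <<'E'
import numpy as np,cv2
from cell import manip,camera,calibration
def ray(n,uv,z):
    c=calibration(n);K=c["K"];T=np.array(c["world_from_camera"])
    uv=np.atleast_2d(uv).astype(float)
    d=np.c_[uv,np.ones(len(uv))]@np.linalg.inv(K).T@T[:3,:3].T
    o=T[:3,3]; s=(z-o[2])/d[:,2]; return o+s[:,None]*d
def cloud(n,d):
    c=calibration(n);K=c["K"];T=np.array(c["world_from_camera"])
    v,u=np.mgrid[:480,:640]
    P=np.stack([(u-K[0,2])/K[0,0]*d,(v-K[1,2])/K[1,1]*d,d],-1)
    return P@T[:3,:3].T+T[:3,3]
E
python3 - <<'E'
from h import *
for n,box in(("top",(240,110,500,310)),("scene",(150,180,470,420))):
    z=np.load(f"pics/{n}0.npz");p,d=z["p"],z["d"];P=cloud(n,d)
    x0,y0,x1,y1=box
    s=800/(x1-x0);im=cv2.resize(p[y0:y1,x0:x1,::-1],None,fx=s,fy=s,interpolation=cv2.INTER_CUBIC)
    cv2.imwrite(f"pics/{n}0z.png",im); print(n,s)
    if n=="top": r=(425,230,475,265)
    else: r=(205,320,250,375)
    hsv=cv2.cvtColor(p,cv2.COLOR_RGB2HSV)
    m=np.zeros((480,640),bool);m[r[1]:r[3],r[0]:r[2]]=1
    m&=(hsv[...,1]<70)&(hsv[...,2]>90)
    q=P[m]; print(m.sum(),q.min(0),q.max(0))
    for a,b in((5,20),(20,40),(40,60)):
        k=q[(q[:,2]>a)&(q[:,2]<b)]
        if len(k)>5:
            print(a,b,len(k),k.mean(0).round(1),cv2.minAreaRect(k[:,:2].astype(np.float32)))
# station: floor, pocket, walls
z=np.load("pics/top0.npz");P=cloud("top",z["d"])
for uv in((327,193),(310,193),(290,170),(318,140),(283,238),(362,280),(320,258),(380,218),(378,125),(258,140),(272,235),(393,215)): print(uv,P[uv[1],uv[0]].round(1))
E
```

```text
top 3.076923076923077
508 [ 340.74130915 -332.5337261    -6.3576358 ] [ 567.55450049   16.91639013 1184.29944693]
5 20 246 [ 532.1 -285.    10. ] ((535.1827392578125, -289.28118896484375), (35.83149719238281, 71.1739273071289), 23.439088821411133)
20 40 47 [ 529.9 -278.7   33.1] ((533.5816650390625, -288.7774353027344), (23.638675689697266, 38.06377029418945), 19.232318878173828)
40 60 138 [ 534.6 -288.4   45.8] ((534.5914306640625, -288.2337951660156), (23.841373443603516, 35.15013122558594), 24.16366958618164)
scene 2.5
652 [ 506.55699034 -522.94527071   -5.44682535] [ 945.85882142 -249.13642731  964.54170027]
5 20 336 [ 545.2 -296.7   11.2] ((537.6428833007812, -290.7872314453125), (36.85540008544922, 71.42941284179688), 22.803516387939453)
20 40 75 [ 544.9 -301.2   33.1] ((537.9127807617188, -291.5348815917969), (23.622520446777344, 39.26555633544922), 24.864683151245117)
40 60 208 [ 539.  -293.1   46.2] ((538.1781616210938, -291.75189208984375), (24.16777992248535, 34.64845275878906), 25.165740966796875)
(327, 193) [671.7  -4.   32.1]
(310, 193) [673.9  36.8  28.3]
(290, 170) [738.7  84.8  11.3]
(318, 140) [790.9  14.1  70.5]
(283, 238) [555.   99.   83.4]
(362, 280) [454.9 -74.2  87.4]
(320, 258) [515.9  17.1  25.7]
(380, 218) [ 611.6 -130.4   11.1]
(378, 125) [ 819.1 -127.8   83.1]
(258, 140) [788.3 153.7  86.2]
(272, 235) [563.7 124.2  77.8]
(393, 215) [ 605.7 -154.2   63.8]
```

View pics/top0z.png

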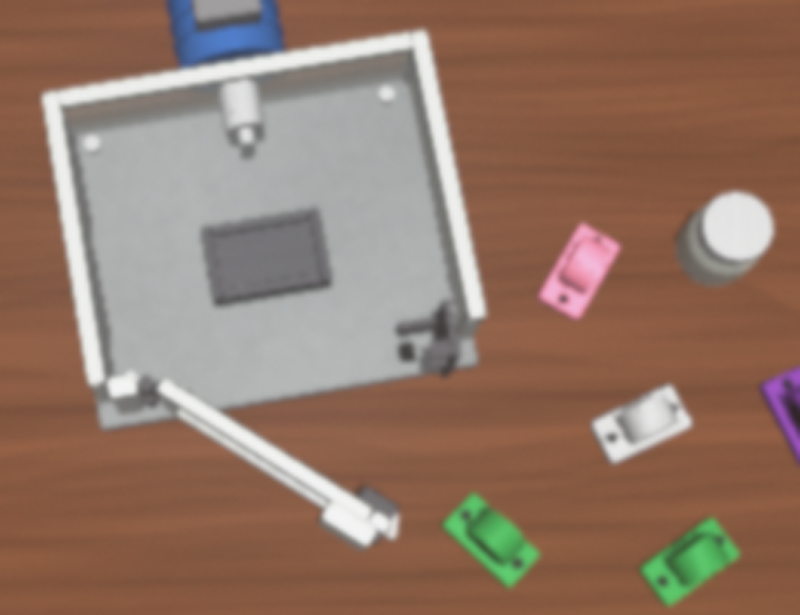

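View pics/scene0z.png

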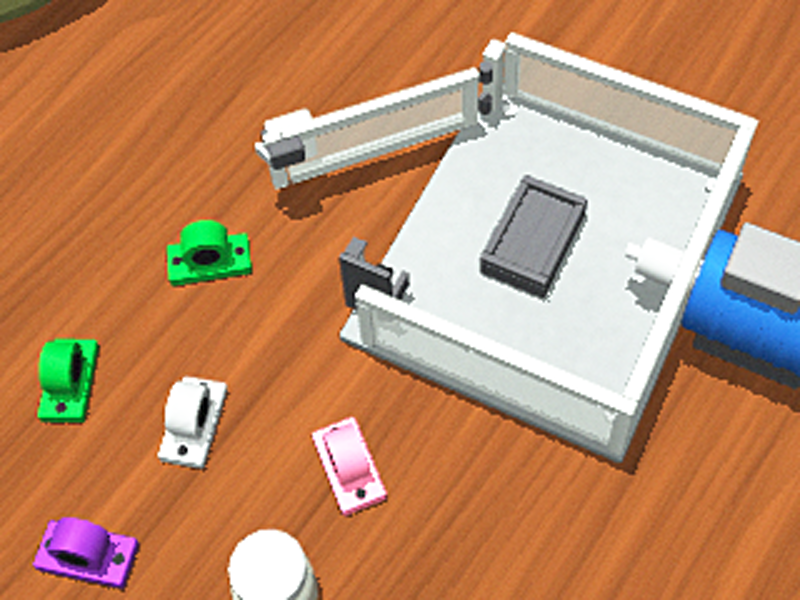

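```bash
python3 - <<'E'
from h import *
for n,r in(("top",(295,165,360,220)),("scene",(325,235,400,310))):
    z=np.load(f"pics/{n}0.npz");P=cloud(n,z["d"]);p=z["p"]
    m=np.zeros((480,640),np.uint8);m[r[1]:r[3],r[0]:r[2]]=1
    m&=(p.max(2)<125).astype(np.uint8)
    nn,lab,st,_=cv2.connectedComponentsWithStats(m);i=1+st[1:,4].argmax();mm=lab==i
    q=P[mm]; print(n,st[i],q[:,2].min(),q[:,2].max())
    k=q[(q[:,2]>33.5)&(q[:,2]<45)];print("rim",len(k),k.mean(0),cv2.minAreaRect(k[:,:2].astype(np.float32)))
    k=q[(q[:,2]>26)&(q[:,2]<33)];print("floor",len(k),k.mean(0))
    c=max(cv2.findContours(mm.astype(np.uint8),0,1)[0],key=len)[:,0,:]
    if n=="top":
        print("ray rect z38",cv2.minAreaRect(ray(n,c,38)[:,:2].astype(np.float32)))
    # door top: points z 80..92 outside
    q=P.reshape(-1,3);col=p.reshape(-1,3)
    k=q[(q[:,2]>78)&(q[:,2]<96)&(q[:,0]>420)&(q[:,0]<850)&(q[:,1]>-170)&(q[:,1]<175)]
    np.save(f"pics/{n}_walls.npy",k); 
    import matplotlib if False else None
E
```

```text
File "<stdin>", line 17
    import matplotlib if False else None
                      ^^
SyntaxError: invalid syntax
```

```bash
python3 - <<'E'
from h import *
for n,r in(("top",(295,165,360,220)),("scene",(325,235,400,310))):
    z=np.load(f"pics/{n}0.npz");P=cloud(n,z["d"]);p=z["p"]
    m=np.zeros((480,640),np.uint8);m[r[1]:r[3],r[0]:r[2]]=1
    m&=(p.max(2)<125).astype(np.uint8)
    nn,lab,st,_=cv2.connectedComponentsWithStats(m);i=1+st[1:,4].argmax();mm=lab==i
    q=P[mm]; print(n,st[i],q[:,2].min(),q[:,2].max())
    k=q[(q[:,2]>33.5)&(q[:,2]<45)];print("rim",len(k),k.mean(0),cv2.minAreaRect(k[:,:2].astype(np.float32)))
    k=q[(q[:,2]>26)&(q[:,2]<33)];print("floor",len(k),k.mean(0))
    c=max(cv2.findContours(mm.astype(np.uint8),0,1)[0],key=len)[:,0,:]
    print("ray rect z38",cv2.minAreaRect(ray(n,c,38)[:,:2].astype(np.float32)))
    q=P.reshape(-1,3)
    k=q[(q[:,2]>80)&(q[:,2]<96)&(q[:,0]>420)&(q[:,0]<860)&(q[:,1]>-190)&(q[:,1]<190)]
    im=np.zeros((500,420),np.uint8)
    im[np.clip((860-k[:,0]).astype(int),0,499),np.clip((200-k[:,1]).astype(int),0,419)]=255
    cv2.imwrite(f"pics/{n}_bev.png",im)
    # door top: near door
    w=q[(q[:,2]>80)&(q[:,2]<96)]
    k=w[(w[:,0]>450)&(w[:,0]<545)&(w[:,1]>-65)&(w[:,1]<82)]
    print("door",len(k),k[:,2].mean(),cv2.fitLine(k[:,:2].astype(np.float32),cv2.DIST_HUBER,0,.01,.01).ravel(),cv2.minAreaRect(k[:,:2].astype(np.float32)))
    # back wall, side walls
    for nm,k in(("R",w[(w[:,1]<-110)&(w[:,1]>-175)&(w[:,0]>625)&(w[:,0]<800)]),("L",w[(w[:,1]>110)&(w[:,1]<175)&(w[:,0]>590)&(w[:,0]<770)]),("B",w[(abs(w[:,1])<110)&(w[:,0]>770)&(w[:,0]<850)])):
        if len(k)>5: print(nm,len(k),k.mean(0).round(1),cv2.fitLine(k[:,:2].astype(np.float32),cv2.DIST_HUBER,0,.01,.01).ravel())
E
```

```text
top [306 179  42  30 953] 15.187462007975682 1184.2994469254804
rim 265 [669.3098952   -1.66506869  36.32728333] ((671.617919921875, -1.8234100341796875), (58.09943771362305, 91.08040618896484), 8.081120491027832)
floor 534 [672.62468132  -2.65074507  28.99019219]
ray rect z38 ((668.852783203125, -2.0263710021972656), (61.92396545410156, 90.727783203125), 8.243914604187012)
door 391 85.73053141524596 [  0.5932905    0.80498844 499.70966     -8.736682  ] ((498.5512390136719, -0.34787750244140625), (156.63734436035156, 31.381610870361328), 58.92621994018555)
R 418 [ 711.5 -138.5   87.4] [ 9.8927820e-01  1.4604342e-01  7.1194550e+02 -1.3845789e+02]
L 414 [678.9 142.5  88.2] [9.8904127e-01 1.4763932e-01 6.7866211e+02 1.4245508e+02]
B 806 [811.1   8.8  87.5] [ 1.3366659e-01 -9.9102634e-01  8.0783325e+02  2.8093851e-01]
scene [342 252  43  47 359] 9.08520599477447 964.54170026741
rim 110 [678.52327932 -11.23845718  35.94053263] ((676.1640625, -4.320583343505859), (57.9077033996582, 93.92215728759766), 8.20334243774414)
floor 100 [678.09544913 -12.88080643  29.66669098]
ray rect z38 ((679.2716064453125, -10.84316635131836), (61.62194061279297, 103.89295959472656), 8.375307083129883)
door 411 85.87697927689328 [  0.590097     0.80733234 504.9604     -10.217834  ] ((500.2781982421875, -2.489013671875), (154.34109497070312, 30.06529998779297), 57.80537033081055)
R 690 [ 714.4 -141.9   88. ] [ 9.8873776e-01  1.4965828e-01  7.1493384e+02 -1.4234323e+02]
L 557 [680.9 139.4  87.6] [9.8857784e-01 1.5071101e-01 6.7985352e+02 1.3825511e+02]
B 854 [814.8  -5.2  88.9] [ 1.4700688e-01 -9.8913544e-01  8.1105554e+02 -6.3418298e+00]
```

View pics/top_bev.png

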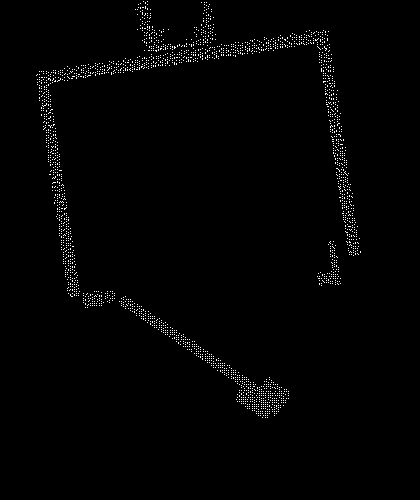

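```bash
cat >> h.py <<'E'
from scipy.spatial.transform import Rotation as Ro
def plan(tx,ty,tz,yaw=None,maxmm=55):
    s=manip.read_state();p=np.array(s["eef_pos"]);R=Ro.from_euler("xyz",s["eef_rot"]).as_matrix()
    a=np.degrees(np.arctan2(R[1,2],R[0,2])); print("pos",p.round(1),"jaw",round(a,2),"down err deg",round(np.degrees(np.arccos(min(1,-R[2,0]))),2),"t",s["clock"],"F",s["wrist_force"].round(2),"gap",round(s["finger_gap"],1),"q",s["joints"].round(2))
    d=R.T@(np.array([tx,ty,tz])-p)/10
    print(" total dp cm (tool, no turn)",d.round(2),"norm",np.linalg.norm(d).round(2))
    if yaw is not None:
        t=-((yaw-a+90)%180-90)   # turn about tool x (down)
        print(" turn x deg",round(t,2))
        d2=Ro.from_euler("x",-t,degrees=True).apply(d); print(" dp after that turn",d2.round(2))
    e=np.cross(R[:,0],[0,0,-1]); print(" level rotvec tool deg",np.degrees(R.T@e).round(2))
E
python3 -c "
from h import *
plan(536,-290,180,24)"
```

```text
pos [163.4 524.9 180.6] jaw 72.71 down err deg 0.06 t 0.1 F [ 0.14 -0.92  0.48] gap 93.8 q [ 1.2   0.3   1.52  0.    1.32 -0.07]
 total dp cm (tool, no turn) [  0.12 -59.8  -66.73] norm 89.61
 turn x deg 48.71
 dp after that turn [  0.12 -89.6    0.9 ]
 level rotvec tool deg [ 0.   -0.06 -0.01]
```

{"name": "jog_arm", "arguments": {"turn": [[0,0,0],[0,0,0],[0,0,0],[0,0,0],[0,0,0],[0,0,0],[0,0,0],[0,0,0]], "dp": [[0,-3.7,-4.1],[0,-3.7,-4.1],[0,-3.7,-4.1],[0,-3.7,-4.1],[0,-3.7,-4.1],[0,-3.7,-4.1],[0,-3.7,-4.1],[0,-3.7,-4.1]], "gripper": [0,0,0,0,0,0,0,0]}}

```text
clock: 1.1
eef_pos: [351.4, 113.2, 179.3]
eef_rot: [-3.116, 1.567, -1.84]
wrist_force: [1.7, 1.3, 0.4]
finger_gap: 93.7
```

{"name": "jog_arm", "arguments": {"turn": [[0,0,0],[0,0,0],[0,0,0],[0,0,0],[0,0,0],[0,0,0],[0,0,0],[0,0,0]], "dp": [[0,-3.7,-4.1],[0,-3.7,-4.1],[0,-3.7,-4.1],[0,-3.7,-4.1],[0,-3.7,-4.1],[0,-3.7,-4.1],[0,-3.7,-4.1],[0,-3.7,-4.1]], "gripper": [0,0,0,0,0,0,0,0]}}

```text
clock: 2.1
eef_pos: [541.7, -302.1, 179.4]
eef_rot: [2.928, 1.568, -2.082]
wrist_force: [0.4, -0.1, 1.5]
finger_gap: 94.2
```

```bash
python3 -c "
from h import *
plan(536,-290,120,24)"
```

```text
pos [ 541.7 -302.1  179.4] jaw 72.95 down err deg 0.15 t 2.1 F [ 0.43 -0.1   1.47] gap 94.2 q [-0.57  0.46  1.31 -0.    1.38 -1.84]
 total dp cm (tool, no turn) [5.94 0.9  1.  ] norm 6.09
 turn x deg 48.95
 dp after that turn [ 5.94  1.35 -0.02]
 level rotvec tool deg [-0.   -0.14 -0.03]
```

{"name": "jog_arm", "arguments": {"turn": [[9.8,0,0],[9.8,0,0],[9.8,0,0],[9.8,0,0],[9.8,0,0],[0,0,0],[0,0,0]], "dp": [[0,0,0],[0,0,0],[0,0,0],[0,0,0],[0,0,0],[2.9,1.3,0],[3.0,0,0]], "gripper": [0.4,0.4,0.4,0.4,0.4,0.4,0.4]}}

```text
clock: 2.98
eef_pos: [536.2, -293.4, 115.7]
eef_rot: [2.777, 1.566, -3.121]
wrist_force: [0.3, -0.5, -0.1]
finger_gap: 56.1
```

```bash
python3 - <<'E'
from h import *
plan(536,-290,17,24)
n="scene"
p,d=camera(n);cv2.imwrite("pics/s1.png",p[240:460,120:340,::-1].repeat(2,0).repeat(2,1))
E
```

```text
pos [ 536.2 -293.4  115.7] jaw 22.07 down err deg 0.27 t 2.975 F [ 0.35 -0.46 -0.14] gap 56.1 q [-0.56  0.49  1.41 -0.    1.24 -0.94]
 total dp cm (tool, no turn) [9.87 0.31 0.16] norm 9.88
 turn x deg -1.93
 dp after that turn [9.87 0.3  0.17]
 level rotvec tool deg [ 0.   -0.25 -0.1 ]
```

View pics/s1.png

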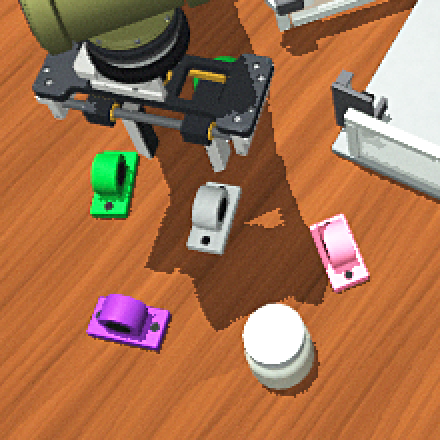

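The housing is at crop (212,215). The gripper is above and aligned with its flats, and the neighbours are clear.

{"name": "jog_arm", "arguments": {"turn": [[-1.9,-0.25,-0.1],[0,0,0],[0,0,0],[0,0,0]], "dp": [[0,0.3,0.15],[3,0,0],[3,0,0],[1.5,0,0]], "gripper": [0.4,0.4,0.4,0.4]}}

```text
clock: 3.52
eef_pos: [536.7, -289.9, 38.9]
eef_rot: [0.154, 1.57, 0.579]
wrist_force: [-0.3, 0.9, 0.5]
finger_gap: 56.4
```

```bash
python3 -c "
from h import *
plan(536,-290,17,24)"
```

```text
pos [ 536.7 -289.9   38.9] jaw 24.31 down err deg 0.03 t 3.525 F [-0.26  0.86  0.47] gap 56.4 q [-0.56  0.58  1.48  0.    1.09 -0.98]
 total dp cm (tool, no turn) [ 2.19  0.02 -0.07] norm 2.2
 turn x deg 0.31
 dp after that turn [ 2.19  0.02 -0.07]
 level rotvec tool deg [ 0.    0.03 -0.  ]
```

{"name": "jog_arm", "arguments": {"turn": [[0,0,0],[0,0,0],[0,0,0],[0,0,0],[0,0,0],[0,0,0],[0,0,0]], "dp": [[1.2,0,0],[0.8,0,0],[0,0,0],[0,0,0],[0,0,0],[0,0,0],[0,0,0]], "gripper": [0.4,0.4,0.8,0.9,0.9,0.9,0.9], "grip_force": 25}}

```text
clock: 4.4
eef_pos: [538.2, -290.7, 20.9]
eef_rot: [-0.839, 1.567, -0.414]
wrist_force: [-0.0, -0.1, -2.7]
finger_gap: 23.4
```

```bash
python3 - <<'E'
from h import *
plan(536,-290,17,24)
p,d=camera("top");cv2.imwrite("pics/t2.png",p[180:300,380:540,::-1].repeat(4,0).repeat(4,1))
E
```

```text
pos [ 538.2 -290.7   20.9] jaw 24.38 down err deg 0.23 t 4.4 F [-0.05 -0.1  -2.68] gap 23.4 q [-0.56  0.6   1.48  0.    1.05 -0.98]
 total dp cm (tool, no turn) [ 0.38  0.16 -0.17] norm 0.45
 turn x deg 0.38
 dp after that turn [ 0.38  0.15 -0.17]
 level rotvec tool deg [-0.    0.16  0.17]
```

View pics/t2.png

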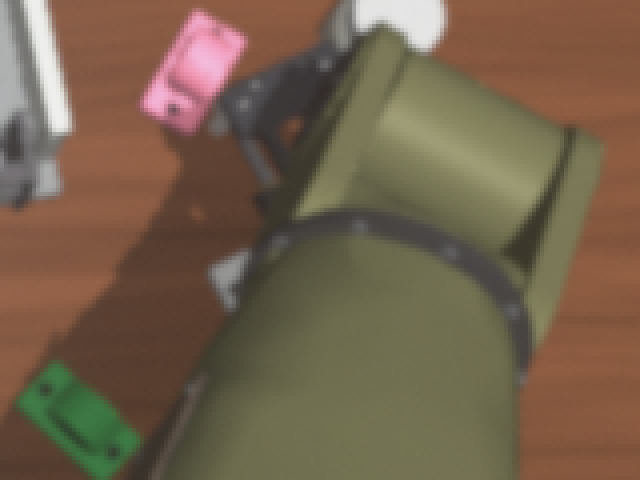

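{"name": "jog_arm", "arguments": {"turn": [[0,0,0],[0,0,0],[0,0,0],[0,0,0]], "dp": [[-1,0,0],[-3.5,0,0],[-5,0,0],[-3.5,0,0]], "gripper": [0.9,0.9,0.9,0.9]}}

```text
clock: 4.95
eef_pos: [535.6, -289.3, 151.9]
eef_rot: [2.053, 1.566, 2.479]
wrist_force: [0.1, -0.1, -4.9]
finger_gap: 23.5
```

```bash
python3 -c "
from h import *
plan(675.4,-3.7,150,8.4)"
```

```text
pos [ 535.6 -289.3  151.9] jaw 24.38 down err deg 0.28 t 4.95 F [ 0.13 -0.15 -4.89] gap 23.5 q [-0.56  0.46  1.37  0.    1.31 -0.98]
 total dp cm (tool, no turn) [ 0.23 20.24 24.52] norm 31.8
 turn x deg 15.98
 dp after that turn [ 0.23 26.21 18.  ]
 level rotvec tool deg [ 0.   -0.13 -0.25]
```

{"name": "jog_arm", "arguments": {"turn": [[8,0,0],[8,0,0],[0,0,0],[0,0,0],[0,0,0],[0,0,0],[0,0,0],[0,0,0]], "dp": [[0,0,0],[0,0,0],[0,4.4,3.0],[0,4.4,3.0],[0,4.4,3.0],[0,4.4,3.0],[0,4.4,3.0],[0,4.2,3.0]], "gripper": [0.9,0.9,0.9,0.9,0.9,0.9,0.9,0.9]}}

```text
clock: 5.95
eef_pos: [680.7, -0.4, 158.8]
eef_rot: [3.058, 1.57, -3.095]
wrist_force: [-0.0, -0.4, -4.4]
finger_gap: 23.2
```

```bash
python3 - <<'E'
from h import *
plan(675.4,-3.7,120,8.4)
p,d=camera("scene");cv2.imwrite("pics/s3.png",cv2.resize(p[150:390,230:470,::-1],None,fx=2.5,fy=2.5)); np.savez("pics/s3.npz",p=p,d=d)
E
```

```text
pos [ 6.807e+02 -4.000e-01  1.588e+02] jaw 7.47 down err deg 0.07 t 5.95 F [-0.   -0.36 -4.36] gap 23.2 q [-0.05  0.62  1.12 -0.    1.41 -0.18]
 total dp cm (tool, no turn) [ 3.88 -0.26 -0.56] norm 3.93
 turn x deg -0.93
 dp after that turn [ 3.88 -0.25 -0.57]
 level rotvec tool deg [ 0.   -0.07 -0.01]
```

View pics/s3.png

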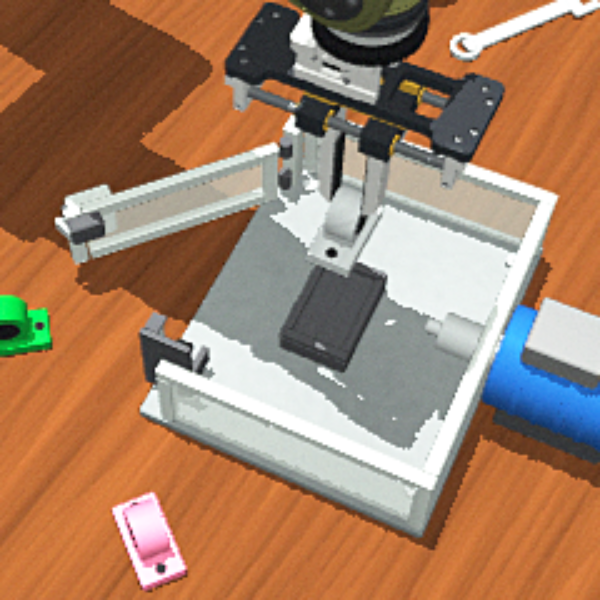

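The housing hangs upright in the fingers over the nest: housing at crop (345,230), pocket at (335,310). I'll lower it and line it up.

{"name": "jog_arm", "arguments": {"turn": [[-0.9,0,0],[0,0,0],[0,0,0],[0,0,0]], "dp": [[1,-0.2,-0.5],[3,0,0],[2.5,0,0],[0,0,0]], "gripper": [0.9,0.9,0.9,0.9]}}

```text
clock: 6.5
eef_pos: [675.3, 2.5, 90.6]
eef_rot: [2.601, 1.566, 2.754]
wrist_force: [1.0, -0.0, -4.0]
finger_gap: 23.4
```

```bash
python3 - <<'E'
from h import *
plan(675.4,-3.7,51,8.4)
p,d=camera("scene");cv2.imwrite("pics/s4.png",cv2.resize(p[200:340,300:440,::-1],None,fx=4,fy=4,interpolation=cv2.INTER_CUBIC)); np.savez("pics/s4.npz",p=p,d=d)
P=cloud("scene",d)
q=P[180:330,300:430].reshape(-1,3)
# horizontal foot top: housing underside z ~ TCPz-20.9
s=manip.read_state();z0=s["eef_pos"][2]-20.9
w=q[(np.hypot(q[:,0]-675,q[:,1]+4)<45)]
for a,b in((-3,9),(9,15),(15,50)):
    k=w[(w[:,2]>z0+a)&(w[:,2]<z0+b)]
    print(a,b,len(k),k.mean(0).round(1),cv2.minAreaRect(k[:,:2].astype(np.float32)))
E
```

```text
pos [675.3   2.5  90.6] jaw 8.75 down err deg 0.25 t 6.5 F [ 1.02 -0.02 -3.98] gap 23.4 q [-0.05  0.66  1.21  0.    1.28 -0.2 ]
 total dp cm (tool, no turn) [ 3.96 -0.62 -0.07] norm 4.01
 turn x deg 0.35
 dp after that turn [ 3.96 -0.62 -0.07]
 level rotvec tool deg [-0.   -0.21 -0.13]
-3 9 175 [681.3 -15.1  77.1] ((674.1531372070312, 1.2307052612304688), (36.476898193359375, 69.03754425048828), 9.088994979858398)
9 15 112 [680.3 -12.3  82. ] ((674.99853515625, 0.9674110412597656), (34.325862884521484, 68.24010467529297), 8.807958602905273)
15 50 254 [675.7  -6.4 110.4] ((673.053466796875, -2.026693344116211), (32.954586029052734, 40.1287956237793), 44.01545333862305)
```

View pics/s4.png

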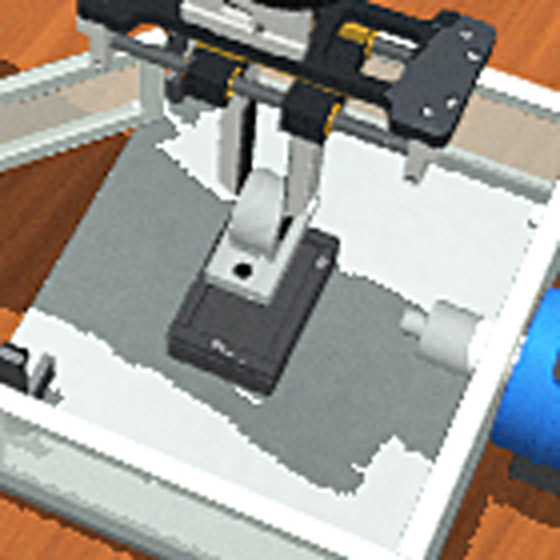

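{"name": "jog_arm", "arguments": {"turn": [[0,-0.2,-0.1],[0,0,0],[0,0,0]], "dp": [[0,-0.55,0.05],[1.2,0,0],[1.0,0,0]], "gripper": [0.9,0.9,0.9]}}

```text
clock: 6.92
eef_pos: [678.8, -4.4, 72.6]
eef_rot: [-0.176, 1.564, -0.025]
wrist_force: [0.4, -0.0, -4.5]
finger_gap: 23.5
```

```bash
python3 - <<'E'
from h import *
plan(675.4,-3.7,51,8.4)
p,d=camera("scene");cv2.imwrite("pics/s5.png",cv2.resize(p[200:340,300:440,::-1],None,fx=4,fy=4,interpolation=cv2.INTER_CUBIC)); np.savez("pics/s5.npz",p=p,d=d)
P=cloud("scene",d)
q=P[180:330,300:430].reshape(-1,3)
s=manip.read_state();z0=s["eef_pos"][2]-20.9
w=q[(np.hypot(q[:,0]-675,q[:,1]+4)<45)]
for a,b in((-1,9),(9,15)):
    k=w[(w[:,2]>z0+a)&(w[:,2]<z0+b)]
    print(a,b,len(k),k.mean(0).round(1),cv2.minAreaRect(k[:,:2].astype(np.float32)))
E
```

```text
pos [678.8  -4.4  72.6] jaw 8.7 down err deg 0.42 t 6.925 F [ 0.39 -0.01 -4.54] gap 23.5 q [-0.06  0.68  1.22  0.    1.23 -0.21]
 total dp cm (tool, no turn) [ 2.16  0.12 -0.34] norm 2.19
 turn x deg 0.3
 dp after that turn [ 2.16  0.12 -0.34]
 level rotvec tool deg [-0.    0.41  0.07]
-1 9 57 [686.  -23.5  55.9] ((679.02783203125, -6.555168151855469), (33.811279296875, 67.60704040527344), 8.773299217224121)
9 15 196 [684.2 -21.   62.3] ((677.7353515625, -5.91015625), (35.79596710205078, 67.84004211425781), 9.807100296020508)
```

View pics/s5.png

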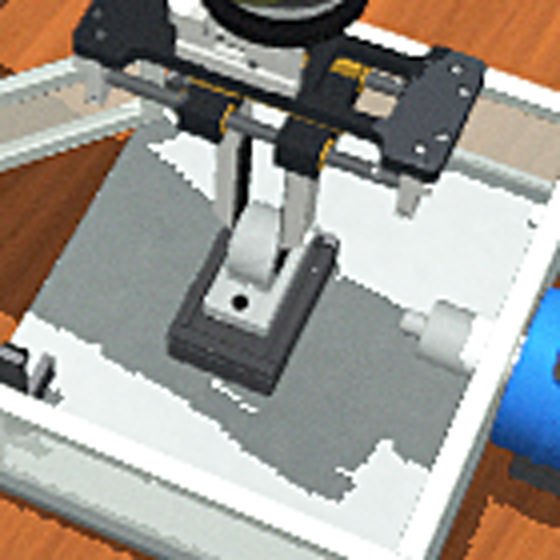

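{"name": "jog_arm", "arguments": {"turn": [[0,0.4,0.1],[0,0,0],[0,0,0]], "dp": [[0,0.2,-0.17],[0.7,0,0],[0,0,0]], "gripper": [0.9,0.9,0.9]}}

```text
clock: 7.35
eef_pos: [676.0, -2.2, 63.3]
eef_rot: [2.735, 1.568, 2.887]
wrist_force: [0.6, -0.2, -5.2]
finger_gap: 23.2
```

```bash
cat > chk.py <<'E'
from h import *
import sys
plan(675.4,-3.7,51,8.4)
p,d=camera("scene");cv2.imwrite(f"pics/{sys.argv[1]}.png",cv2.resize(p[200:340,300:440,::-1],None,fx=4,fy=4,interpolation=cv2.INTER_CUBIC))
P=cloud("scene",d)
q=P[180:330,300:430].reshape(-1,3)
s=manip.read_state();z0=s["eef_pos"][2]-20.9
if len(sys.argv)>2: z0=float(sys.argv[2])
w=q[(np.hypot(q[:,0]-675,q[:,1]+4)<45)]
for a,b in((5,9),(9,15)):
    k=w[(w[:,2]>z0+a)&(w[:,2]<z0+b)]
    if len(k)>5:print(a,b,len(k),k.mean(0).round(1),cv2.minAreaRect(k[:,:2].astype(np.float32)))
E
python3 chk.py s6
```

```text
pos [676.   -2.2  63.3] jaw 8.71 down err deg 0.16 t 7.35 F [ 0.59 -0.21 -5.17] gap 23.2 q [-0.06  0.69  1.23  0.    1.23 -0.21]
 total dp cm (tool, no turn) [ 1.23 -0.14 -0.08] norm 1.24
 turn x deg 0.31
 dp after that turn [ 1.23 -0.14 -0.08]
 level rotvec tool deg [ 0.   -0.15 -0.07]
5 9 87 [680.1 -19.8  50.6] ((675.4520874023438, -7.935844421386719), (36.45547103881836, 61.4498405456543), 8.781700134277344)
9 15 150 [681.1 -18.4  53.9] ((674.9564819335938, -3.2669754028320312), (36.290199279785156, 66.9041519165039), 8.991447448730469)
```

View pics/s6.png

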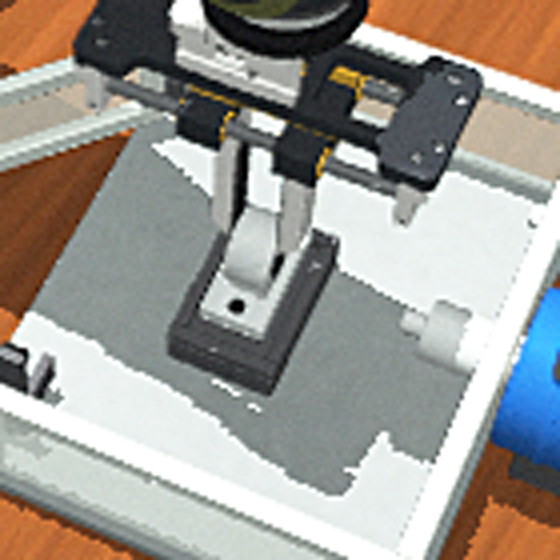

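{"name": "jog_arm", "arguments": {"turn": [[0,0,0],[0,0,0],[0,0,0]], "dp": [[0.5,-0.05,0.03],[0.4,0,0],[0,0,0]], "gripper": [0.9,0.9,0.9]}}

```text
clock: 7.78
eef_pos: [676.8, -2.7, 54.4]
eef_rot: [2.599, 1.569, 2.751]
wrist_force: [0.2, -0.1, -3.3]
finger_gap: 23.4
```

```bash
python3 chk.py s7
```

```text
pos [676.8  -2.7  54.4] jaw 8.72 down err deg 0.09 t 7.775 F [ 0.21 -0.12 -3.28] gap 23.4 q [-0.06  0.7   1.24  0.    1.21 -0.21]
 total dp cm (tool, no turn) [ 0.34 -0.07 -0.15] norm 0.38
 turn x deg 0.32
 dp after that turn [ 0.34 -0.07 -0.15]
 level rotvec tool deg [ 0.   -0.08 -0.05]
5 9 103 [684.7 -14.3  40.7] ((677.621337890625, -5.574916839599609), (55.845359802246094, 85.45254516601562), 0.7712777853012085)
9 15 176 [681.7 -18.9  44.8] ((680.8326416015625, -3.668445587158203), (71.5273208618164, 39.942138671875), 84.2625503540039)
```

View pics/s7.png

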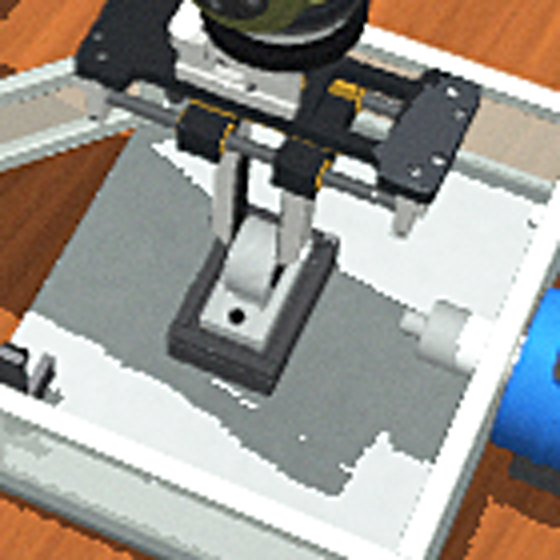

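{"name": "jog_arm", "arguments": {"turn": [[0,0,0],[0,0,0],[0,0,0]], "dp": [[0.2,0,0],[0.15,0,0],[0,0,0]], "gripper": [0.9,0.9,0.9]}}

```text
clock: 8.2
eef_pos: [677.2, -2.7, 51.6]
eef_rot: [1.849, 1.57, 2.001]
wrist_force: [-0.1, 0.8, -3.5]
finger_gap: 23.6
```

```bash
python3 chk.py s8 30
```

```text
pos [677.2  -2.7  51.6] jaw 8.72 down err deg 0.04 t 8.2 F [-0.12  0.84 -3.46] gap 23.6 q [-0.06  0.7   1.24  0.    1.2  -0.21]
 total dp cm (tool, no turn) [ 0.06 -0.08 -0.19] norm 0.21
 turn x deg 0.32
 dp after that turn [ 0.06 -0.08 -0.19]
 level rotvec tool deg [ 0.   -0.01 -0.04]
5 9 227 [679.8 -14.7  37. ] ((675.4549560546875, -4.765327453613281), (59.804203033447266, 87.83016967773438), 8.286999702453613)
9 15 226 [681.6 -18.4  41.3] ((676.216064453125, -5.066383361816406), (57.59886169433594, 86.05091094970703), 7.3101019859313965)
```

View pics/s8.png

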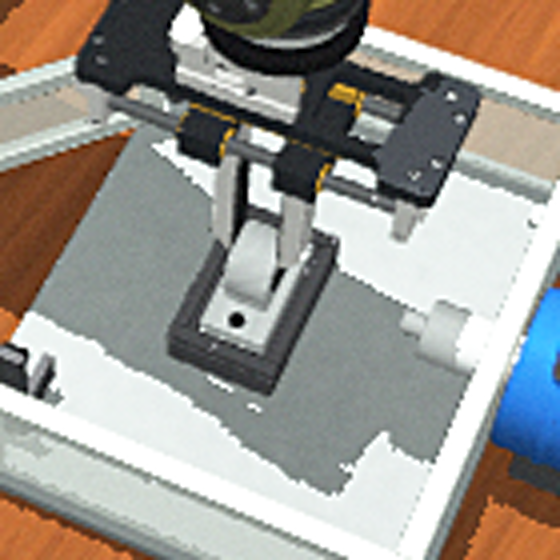

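The foot is well inside the pocket rim, foot front edge near (235,335) and rim front near (225,375). A little further down until it touches.

{"name": "jog_arm", "arguments": {"turn": [[0,0,0],[0,0,0],[0,0,0]], "dp": [[0.15,0,-0.03],[0.1,0,0],[0,0,0]], "gripper": [0.9,0.9,0.9]}}

```text
clock: 8.62
eef_pos: [677.4, -2.6, 51.4]
eef_rot: [0.162, 1.569, 0.315]
wrist_force: [-0.7, -0.5, -2.8]
finger_gap: 23.4
```

{"name": "jog_arm", "arguments": {"turn": [[0,0,0],[0,0,0]], "dp": [[0.25,0,0],[0.25,0,0]], "gripper": [0.9,0.9]}}

```text
clock: 8.88
eef_pos: [678.2, -2.5, 51.1]
eef_rot: [-0.057, 1.566, 0.095]
wrist_force: [-13.7, 0.2, 21.8]
finger_gap: 23.3
```

Seated (upward force, height steady at 51). I'll relieve the pressure and open the fingers gently.

{"name": "jog_arm", "arguments": {"turn": [[0,0,0],[0,0,0],[0,0,0],[0,0,0],[0,0,0]], "dp": [[-0.02,0,-0.05],[0,0,0],[0,0,0],[0,0,0],[0,0,0]], "gripper": [0.9,0.9,0.6,0.5,0.5]}}

```text
clock: 9.5
eef_pos: [678.3, -2.6, 51.5]
eef_rot: [-0.095, 1.564, 0.058]
wrist_force: [-0.1, -0.9, -0.3]
finger_gap: 46.1
```

```bash
python3 chk.py s9 30
```

```text
pos [678.3  -2.6  51.5] jaw 8.74 down err deg 0.38 t 9.5 F [-0.14 -0.85 -0.32] gap 46.1 q [-0.06  0.7   1.24  0.    1.2  -0.21]
 total dp cm (tool, no turn) [ 0.05 -0.06 -0.3 ] norm 0.31
 turn x deg 0.34
 dp after that turn [ 0.05 -0.06 -0.3 ]
 level rotvec tool deg [-0.    0.37  0.04]
5 9 280 [675.6 -13.1  37.2] ((675.1367797851562, -4.0737457275390625), (59.88895797729492, 88.9325180053711), 8.559569358825684)
9 15 204 [681.  -17.3  41.5] ((675.5454711914062, -5.9683837890625), (58.60144805908203, 81.34819793701172), 8.599056243896484)
```

View pics/s9.png

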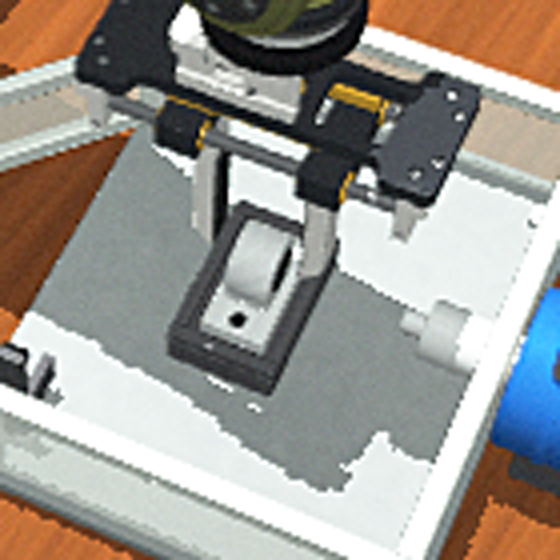

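{"name": "jog_arm", "arguments": {"turn": [[0,0,0],[0,0,0],[0,0,0],[0,0,0]], "dp": [[-1.5,0,0],[-3,0,0],[-4,0,0],[-4,0,0]], "gripper": [0.5,0.5,0.5,0.5]}}

```text
clock: 10.05
eef_pos: [676.5, -2.7, 180.4]
eef_rot: [0.028, 1.568, 0.18]
wrist_force: [0.5, -0.1, 0.0]
finger_gap: 47.0
```

```bash
python3 chk.py s10 30; python3 -c "
from h import *
plan(413,-24,172,8.4)"
```

```text
pos [676.5  -2.7 180.4] jaw 8.73 down err deg 0.18 t 10.05 F [ 0.48 -0.08  0.02] gap 47.0 q [-0.06  0.59  1.11  0.    1.44 -0.21]
 total dp cm (tool, no turn) [12.94 -0.08 -0.16] norm 12.94
 turn x deg 0.33
 dp after that turn [12.94 -0.08 -0.16]
 level rotvec tool deg [ 0.    0.18 -0.  ]
5 9 283 [676.5  -8.2  37. ] ((674.9396362304688, -3.8956527709960938), (60.080467224121094, 88.61698150634766), 8.86767292022705)
9 15 245 [682.6 -15.   41.3] ((675.0615844726562, -4.174507141113281), (55.418479919433594, 86.59964752197266), 8.488883018493652)
pos [678.2  -2.8 187. ] jaw 8.74 down err deg 0.64 t 10.1 F [ 0.03 -0.15  5.41] gap 46.9 q [-0.06  0.59  1.1   0.    1.44 -0.21]
 total dp cm (tool, no turn) [  1.2    1.93 -26.55] norm 26.65
 turn x deg 0.34
 dp after that turn [  1.2    1.78 -26.56]
 level rotvec tool deg [-0.    0.63  0.09]
```

View pics/s10.png

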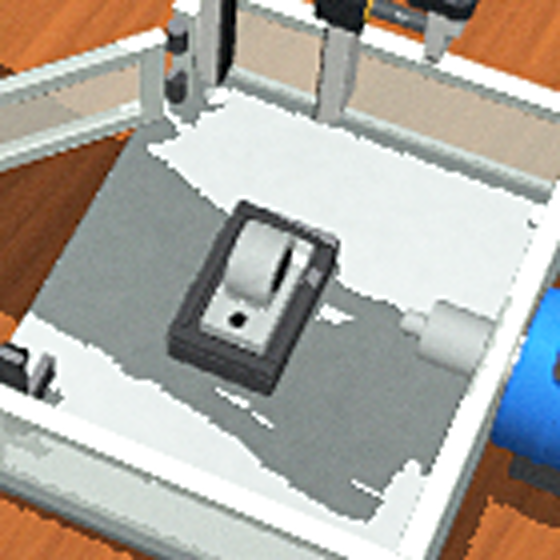

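The housing is flat and centred in the pocket (barrel at crop (262,262)), and it has been let go. On to the door.

{"name": "jog_arm", "arguments": {"turn": [[0,0.5,0],[0,0,0],[0,0,0],[0,0,0],[0,0,0],[0,0,0]], "dp": [[0.3,0.35,-5.2],[0.3,0.35,-5.2],[0.3,0.35,-5.2],[0,0.35,-5.2],[0,0.35,-5.0],[0,0,0]], "gripper": [1,1,1,1,1,1]}}

```text
clock: 10.85
eef_pos: [414.2, -25.3, 181.4]
eef_rot: [-0.354, 1.557, -0.202]
wrist_force: [1.2, 0.1, -0.1]
finger_gap: 0.3
```

```bash
python3 - <<'E'
from h import *
plan(413,-24,55,8.4)
p,d=camera("scene");cv2.imwrite("pics/s11.png",cv2.resize(p[130:370,200:500,::-1],None,fx=2.5,fy=2.5))
P=cloud("scene",d);q=P.reshape(-1,3)
w=q[(q[:,2]>80)&(q[:,2]<96)]
k=w[(w[:,0]>450)&(w[:,0]<545)&(w[:,1]>-65)&(w[:,1]<82)]
print("door",len(k),cv2.fitLine(k[:,:2].astype(np.float32),cv2.DIST_HUBER,0,.01,.01).ravel())
E
```

```text
pos [414.2 -25.3 181.4] jaw 8.74 down err deg 0.78 t 10.85 F [ 1.16  0.14 -0.09] gap 0.3 q [-0.15 -0.02  1.88 -0.    1.26 -0.3 ]
 total dp cm (tool, no turn) [12.63  0.2  -0.26] norm 12.64
 turn x deg 0.34
 dp after that turn [12.63  0.2  -0.26]
 level rotvec tool deg [0.   0.73 0.27]
door 415 [  0.59335256   0.80494267 505.88663     -9.43448   ]
```

View pics/s11.png

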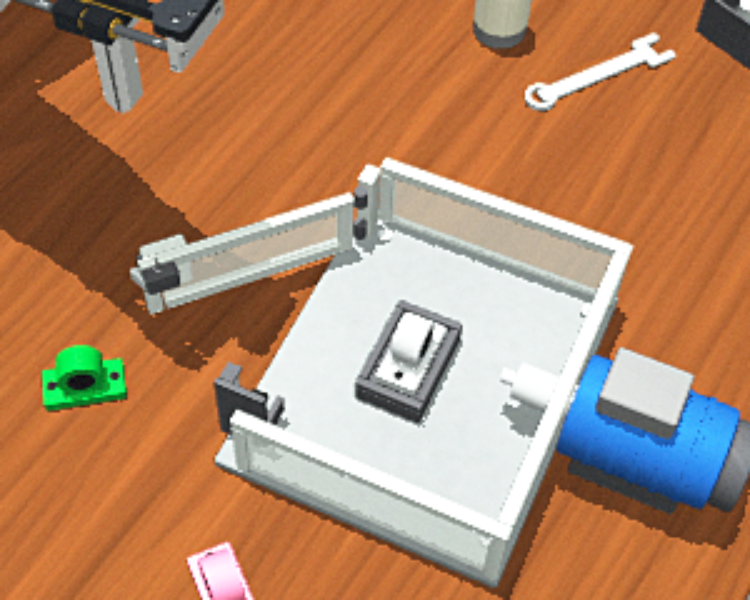

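{"name": "jog_arm", "arguments": {"turn": [[-0.3,0.7,0.3],[0,0,0],[0,0,0],[0,0,0],[0,0,0]], "dp": [[2,0,0],[4,0,0],[4,0,0],[2.4,0,0],[0,0,0]], "gripper": [1,1,1,1,1]}}

```text
clock: 11.52
eef_pos: [419.0, -25.0, 49.6]
eef_rot: [2.519, 1.567, 2.679]
wrist_force: [0.7, 1.2, -0.2]
finger_gap: 0.5
```

```bash
cat > dp.py <<'E'
from h import *
import sys
def tgt(th,gap=0,H=(565.2,81.8),yaw=8.5):
    y=np.radians(yaw)-th
    u=np.array([np.sin(y),-np.cos(y)]);o=-np.array([np.cos(y),np.sin(y)])
    r=12.5*np.cos(th)+8*abs(np.sin(th))
    return np.array(H)+175*u+(20+r+gap)*o
if __name__=="__main__":
    s=manip.read_state();p=np.array(s["eef_pos"]);R=Ro.from_euler("xyz",s["eef_rot"]).as_matrix()
    print(p.round(1),s["wrist_force"].round(1),s["clock"],"level",np.degrees(R.T@np.cross(R[:,0],[0,0,-1])).round(2))
    H=np.array((565.2,81.8))
    c=p
    for a in sys.argv[1:]:
        th,g=map(float,a.split(","))
        t=np.r_[tgt(th,g),55]
        print(th,g,t.round(1),"tool dp cm",(R.T@(t-c)/10).round(2)); c=t
E
python3 dp.py .778,15 .778,3 .778,0 .7,0 .6,0 .5,0 .4,0 .3,0 .25,0 .2,0 .15,0
```

```text
[419.  -25.   49.6] [ 0.7  1.2 -0.2] 11.525 level [-0.   -0.16 -0.12]
0.778 15.0 [422.1 -30.5  55. ] tool dp cm [-0.54 -0.6   0.22]
0.778 3.0 [431.8 -37.5  55. ] tool dp cm [-0.   -0.85  0.85]
0.778 0.0 [434.3 -39.3  55. ] tool dp cm [-0.   -0.21  0.21]
0.7 0.0 [443.9 -49.   55. ] tool dp cm [-0.   -1.11  0.8 ]
0.6 0.0 [457.5 -60.4  55. ] tool dp cm [-0.01 -1.34  1.16]
0.5 0.0 [472.2 -70.5  55. ] tool dp cm [-0.01 -1.23  1.3 ]
0.4 0.0 [488.1 -79.1  55. ] tool dp cm [-0.01 -1.1   1.43]
0.3 0.0 [504.9 -86.   55. ] tool dp cm [-0.01 -0.95  1.54]
0.25 0.0 [513.5 -88.8  55. ] tool dp cm [-0.   -0.42  0.81]
0.2 0.0 [522.4 -91.2  55. ] tool dp cm [-0.   -0.38  0.84]
0.15 0.0 [531.4 -93.1  55. ] tool dp cm [-0.   -0.33  0.86]
```

{"name": "jog_arm", "arguments": {"turn": [[0,0,0],[0,0,0],[0,0,0],[0,0,0],[0,0,0],[0,0,0],[0,0,0],[0,0,0]], "dp": [[-0.5,-0.6,0.2],[0,-0.4,0.4],[0,-0.3,0.3],[0,-0.2,0.2],[0,-0.2,0.2],[0,-0.25,0.2],[0,-0.4,0.3],[0,-0.5,0.35]], "gripper": [1,1,1,1,1,1,1,1]}}

```text
clock: 12.52
eef_pos: [448.5, -51.4, 57.1]
eef_rot: [1.076, 1.57, 1.236]
wrist_force: [-0.6, 0.5, -0.2]
finger_gap: 0.5
```

```bash
cat > dimg.py <<'E'
from h import *
import sys
p,d=camera("scene");cv2.imwrite(f"pics/{sys.argv[1]}.png",cv2.resize(p[150:350,220:420,::-1],None,fx=3,fy=3))
q=cloud("scene",d).reshape(-1,3)
w=q[(q[:,2]>80)&(q[:,2]<94)]
H=np.array((568,79.))
r=np.linalg.norm(w[:,:2]-H,axis=1)
k=w[(r>25)&(r<140)&(w[:,1]<72)&(w[:,1]>-75)&(w[:,0]<640)]
f=cv2.fitLine(k[:,:2].astype(np.float32),cv2.DIST_HUBER,0,.01,.01).ravel()
v=f[:2]*(-np.sign(f[1])); a=np.arctan2(v[1],v[0])
print("door n",len(k),"angle est",round(np.radians(8.5)-np.pi/2-a,3))
E
python3 dimg.py s12; python3 dp.py .7,0 .6,0 .5,0 .4,0 .3,0 .2,0
```

```text
door n 287 angle est 0.702
[448.9 -51.9  57.1] [ 0.3 -0.2  0.6] 12.575 level [-0.    0.05 -0.04]
0.7 0.0 [443.9 -49.   55. ] tool dp cm [ 0.21  0.36 -0.45]
0.6 0.0 [457.5 -60.4  55. ] tool dp cm [ 0.   -1.34  1.16]
0.5 0.0 [472.2 -70.5  55. ] tool dp cm [ 0.   -1.23  1.3 ]
0.4 0.0 [488.1 -79.1  55. ] tool dp cm [ 0.   -1.1   1.43]
0.3 0.0 [504.9 -86.   55. ] tool dp cm [ 0.   -0.95  1.54]
0.2 0.0 [522.4 -91.2  55. ] tool dp cm [ 0.   -0.79  1.65]
```

View pics/s12.png

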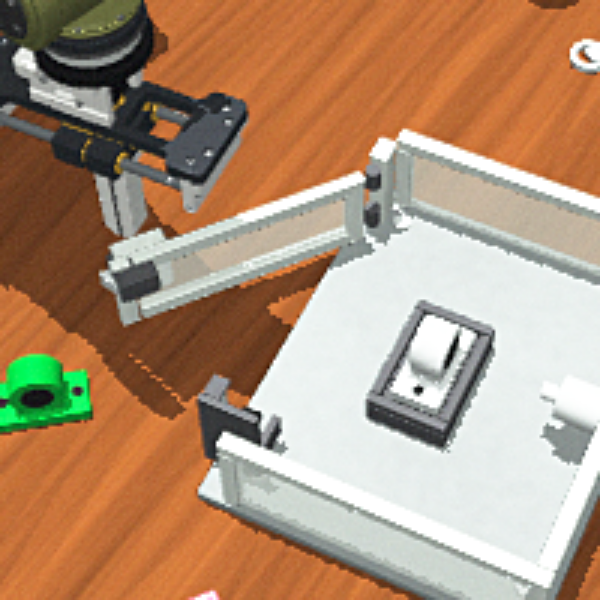

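{"name": "jog_arm", "arguments": {"turn": [[0,0,0],[0,0,0],[0,0,0],[0,0,0],[0,0,0],[0,0,0],[0,0,0],[0,0,0]], "dp": [[0,-0.5,0.4],[0,-0.5,0.4],[0,-0.6,0.65],[0,-0.6,0.65],[0,-0.55,0.7],[0,-0.55,0.7],[0,-0.48,0.75],[0,-0.48,0.75]], "gripper": [1,1,1,1,1,1,1,1]}}

```text
clock: 13.58
eef_pos: [509.0, -88.4, 57.0]
eef_rot: [0.981, 1.57, 1.141]
wrist_force: [-0.9, 0.8, 0.6]
finger_gap: 0.6
```

```bash
python3 dimg.py s13; python3 dp.py .3,0 .25,0 .2,0 .17,0 .15,0 0.13,0 .1,0
```

```text
door n 217 angle est 0.282
[509.8 -88.8  57.1] [ 0.8 -0.8  0.4] 13.625 level [ 0.    0.07 -0.03]
0.3 0.0 [504.9 -86.   55. ] tool dp cm [ 0.21  0.35 -0.44]
0.25 0.0 [513.5 -88.8  55. ] tool dp cm [ 0.   -0.42  0.81]
0.2 0.0 [522.4 -91.2  55. ] tool dp cm [ 0.   -0.38  0.84]
0.17 0.0 [527.7 -92.4  55. ] tool dp cm [ 0.   -0.21  0.51]
0.15 0.0 [531.4 -93.1  55. ] tool dp cm [ 0.   -0.13  0.35]
0.13 0.0 [535.  -93.8  55. ] tool dp cm [ 0.   -0.12  0.35]
0.1 0.0 [540.5 -94.6  55. ] tool dp cm [ 0.   -0.17  0.53]
```

View pics/s13.png

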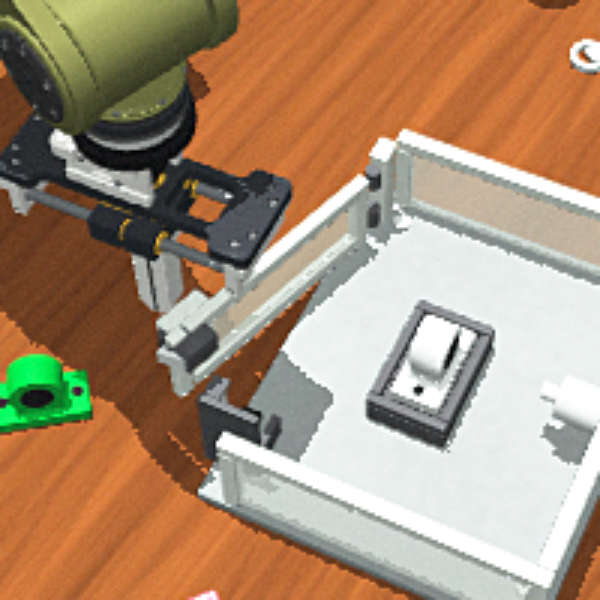

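{"name": "jog_arm", "arguments": {"turn": [[0,0,0],[0,0,0],[0,0,0],[0,0,0]], "dp": [[0,-0.15,0.4],[0,-0.2,0.45],[0,-0.2,0.45],[0,-0.15,0.4]], "gripper": [1,1,1,1]}}

```text
clock: 14.12
eef_pos: [528.6, -93.2, 57.0]
eef_rot: [0.717, 1.57, 0.877]
wrist_force: [-0.3, 0.2, 0.8]
finger_gap: 0.4
```

```bash
python3 dimg.py s14; python3 dp.py .15,0 0.13,0 .1,0 0.05,0 0,0 -.04,0
```

```text
door n 141 angle est 0.162
[529.  -93.3  57. ] [ 0.8 -0.2 -0.3] 14.175 level [-0.    0.06 -0.03]
0.15 0.0 [531.4 -93.1  55. ] tool dp cm [ 0.2  -0.03  0.24]
0.13 0.0 [535.  -93.8  55. ] tool dp cm [ 0.   -0.12  0.35]
0.1 0.0 [540.5 -94.6  55. ] tool dp cm [ 0.   -0.17  0.53]
0.05 0.0 [549.7 -95.6  55. ] tool dp cm [ 0.   -0.24  0.89]
0.0 0.0 [558.9 -96.1  55. ] tool dp cm [ 0.   -0.2   0.91]
-0.04 0.0 [565.7 -96.2  55. ] tool dp cm [ 0.   -0.13  0.67]
```

{"name": "jog_arm", "arguments": {"turn": [[0,0,0],[0,0,0],[0,0,0],[0,0,0]], "dp": [[0,-0.04,0.2],[0,-0.04,0.2],[0,-0.04,0.2],[0,-0.04,0.2]], "gripper": [1,1,1,1]}}

```text
clock: 14.68
eef_pos: [537.5, -93.6, 57.1]
eef_rot: [0.439, 1.57, 0.599]
wrist_force: [0.0, 0.1, 0.1]
finger_gap: 0.4
```

{"name": "jog_arm", "arguments": {"turn": [[0,0,0],[0,0,0],[0,0,0]], "dp": [[0,-0.04,0.15],[0,-0.04,0.15],[0,-0.04,0.15]], "gripper": [1,1,1]}}

```text
clock: 15.05
eef_pos: [542.4, -94.1, 57.1]
eef_rot: [0.378, 1.57, 0.538]
wrist_force: [0.1, 0.3, -0.2]
finger_gap: 0.5
```

{"name": "jog_arm", "arguments": {"turn": [[0,0,0],[0,0,0],[0,0,0]], "dp": [[0,-0.03,0.12],[0,-0.03,0.12],[0,-0.03,0.12]], "gripper": [1,1,1]}}

```text
clock: 15.42
eef_pos: [545.8, -94.4, 56.9]
eef_rot: [2.21, 1.57, 2.37]
wrist_force: [-3.4, -0.3, 1.2]
finger_gap: 0.5
```

{"name": "jog_arm", "arguments": {"turn": [[0,0,0],[0,0,0],[0,0,0]], "dp": [[0,-0.02,0.1],[0,-0.02,0.1],[0,-0.02,0.1]], "gripper": [1,1,1]}}

```text
clock: 15.8
eef_pos: [548.6, -94.6, 56.8]
eef_rot: [2.561, 1.569, 2.721]
wrist_force: [-3.2, -0.7, 0.9]
finger_gap: 0.5
```

Bevel contact (about 3 N at TCP x≈545). I continue in small steps.

{"name": "jog_arm", "arguments": {"turn": [[0,0,0],[0,0,0],[0,0,0]], "dp": [[0,-0.02,0.1],[0,-0.02,0.1],[0,-0.02,0.1]], "gripper": [1,1,1]}}

```text
clock: 16.18
eef_pos: [551.8, -94.8, 56.8]
eef_rot: [2.653, 1.569, 2.813]
wrist_force: [-4.7, 0.4, 2.0]
finger_gap: 0.6
```

{"name": "jog_arm", "arguments": {"turn": [[0,0,0],[0,0,0],[0,0,0]], "dp": [[0,-0.01,0.1],[0,-0.01,0.1],[0,-0.01,0.1]], "gripper": [1,1,1]}}

```text
clock: 16.55
eef_pos: [554.9, -94.7, 56.8]
eef_rot: [2.765, 1.568, 2.925]
wrist_force: [-5.0, -0.3, 2.0]
finger_gap: 0.7
```

{"name": "jog_arm", "arguments": {"turn": [[0,0,0],[0,0,0]], "dp": [[0,0,0.1],[0,0,0.1]], "gripper": [1,1]}}

```text
clock: 16.8
eef_pos: [556.9, -94.6, 56.8]
eef_rot: [2.933, 1.568, 3.093]
wrist_force: [-5.7, -1.7, 3.8]
finger_gap: 0.7
```

{"name": "jog_arm", "arguments": {"turn": [[0,0,0],[0,0,0]], "dp": [[0,0,0.1],[0,0,0.1]], "gripper": [1,1]}}

```text
clock: 17.05
eef_pos: [558.5, -94.6, 56.8]
eef_rot: [3.06, 1.567, -3.063]
wrist_force: [-6.8, -1.1, 3.3]
finger_gap: 0.4
```

{"name": "jog_arm", "arguments": {"turn": [[0,0,0]], "dp": [[0,0,0.1]], "gripper": [1]}}

```text
clock: 17.18
eef_pos: [559.3, -94.6, 56.8]
eef_rot: [3.09, 1.566, -3.034]
wrist_force: [-7.1, -2.2, 4.3]
finger_gap: 0.4
```

{"name": "jog_arm", "arguments": {"turn": [[0,0,0],[0,0,0]], "dp": [[0,0,0.1],[0,0,0.1]], "gripper": [1,1]}}

```text
clock: 17.42
eef_pos: [560.8, -94.6, 56.9]
eef_rot: [3.136, 1.565, -2.987]
wrist_force: [-6.2, -1.6, 4.0]
finger_gap: 0.8
```

{"name": "jog_arm", "arguments": {"turn": [[0,0,0]], "dp": [[0,0,0.1]], "gripper": [1]}}

```text
clock: 17.55
eef_pos: [561.3, -94.6, 56.8]
eef_rot: [3.124, 1.564, -3.0]
wrist_force: [-9.5, -2.0, 6.4]
finger_gap: 0.3
```

{"name": "jog_arm", "arguments": {"turn": [[0,0,0]], "dp": [[0,0,0.1]], "gripper": [1]}}

```text
clock: 17.68
eef_pos: [561.7, -94.6, 56.8]
eef_rot: [3.112, 1.562, -3.011]
wrist_force: [-9.8, -1.6, 5.9]
finger_gap: 0.7
```

{"name": "jog_arm", "arguments": {"turn": [[0,0,0]], "dp": [[0,0,0.1]], "gripper": [1]}}

```text
clock: 17.8
eef_pos: [562.0, -94.6, 56.8]
eef_rot: [3.1, 1.56, -3.024]
wrist_force: [-10.8, -1.3, 6.7]
finger_gap: 0.3
```

```bash
python3 dp.py 0,0; python3 dimg.py s15
```

```text
[562.  -94.6  56.8] [-10.8  -1.3   6.7] 17.8 level [ 0.   -0.62 -0.03]
0.0 0.0 [558.9 -96.1  55. ] tool dp cm [ 0.18 -0.1  -0.32]
door n 42 angle est 0.028
```

View pics/s15.png

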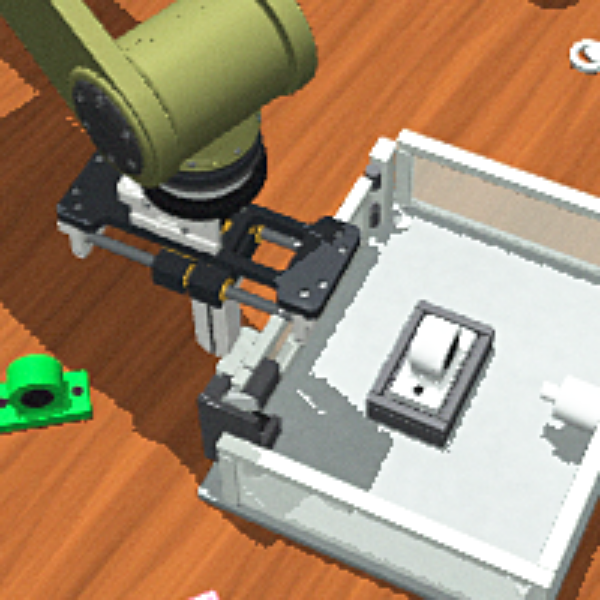

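{"name": "jog_arm", "arguments": {"turn": [[0,0,0]], "dp": [[0,0,0.12]], "gripper": [1]}}

```text
clock: 17.98
eef_pos: [562.4, -94.7, 56.8]
eef_rot: [3.098, 1.558, -3.025]
wrist_force: [-12.6, -2.7, 7.3]
finger_gap: 0.2
```

{"name": "jog_arm", "arguments": {"turn": [[0,0,0]], "dp": [[0,0,0.12]], "gripper": [1]}}

```text
clock: 18.1
eef_pos: [562.4, -94.6, 56.8]
eef_rot: [3.082, 1.555, -3.041]
wrist_force: [-15.8, -2.2, 8.8]
finger_gap: 0.4
```

Force rose steeply to 16 N with no further travel, about 17 mm after bevel contact, which fits a snap. I'll back off and check that the door holds.

{"name": "jog_arm", "arguments": {"turn": [[0,0,0],[0,0,0],[0,0,0],[0,0,0]], "dp": [[0,0,-0.2],[0,0,-0.5],[0,0,-2],[0,0,-3]], "gripper": [1,1,1,1]}}

```text
clock: 18.6
eef_pos: [506.6, -103.4, 57.6]
eef_rot: [3.091, 1.558, -3.032]
wrist_force: [-0.2, -0.8, -0.1]
finger_gap: 0.7
```

{"name": "jog_arm", "arguments": {"turn": [[0,0,0],[0,0,0],[0,0,0],[0,0,0],[0,0,0],[0,0,0]], "dp": [[-3,0,-2],[-5,0,-2],[-5,0,-3],[0,0,-4],[0,0,-3],[0,0,0]], "gripper": [1,1,1,1,1,1]}}

```text
clock: 19.35
eef_pos: [366.3, -126.1, 193.9]
eef_rot: [-2.718, 1.565, -2.557]
wrist_force: [-0.1, -0.5, 0.6]
finger_gap: 0.4
```

```bash
python3 dimg.py s16; python3 dp.py; python3 - <<'E'
from h import *
p,d=camera("scene");cv2.imwrite("pics/s17.png",cv2.resize(p[230:310,270:370,::-1],None,fx=8,fy=7,interpolation=cv2.INTER_CUBIC))
p,d=camera("top");cv2.imwrite("pics/t17.png",cv2.resize(p[160:280,250:410,::-1],None,fx=5,fy=5,interpolation=cv2.INTER_CUBIC))
q=cloud("top",d).reshape(-1,3);w=q[(q[:,2]>80)&(q[:,2]<94)]
r=np.linalg.norm(w[:,:2]-[565,80],axis=1);k=w[(r>25)&(r<140)&(w[:,1]<72)&(w[:,1]>-75)&(w[:,0]<640)&(w[:,0]>500)]
f=cv2.fitLine(k[:,:2].astype(np.float32),cv2.DIST_HUBER,0,.01,.01).ravel();v=f[:2]*(-np.sign(f[1]))
print(len(k),f,np.radians(8.5)-np.pi/2-np.arctan2(v[1],v[0]))
E
```

```text
door n 253 angle est 0.033
[ 367.  -126.1  193.8] [-0.2 -0.7  0. ] 19.4 level [ 0.   -0.31  0.13]
243 [ 1.1821050e-01 -9.9298859e-01  5.7377228e+02 -1.6186074e+00] 0.02986543361906735
```

View pics/s16.png

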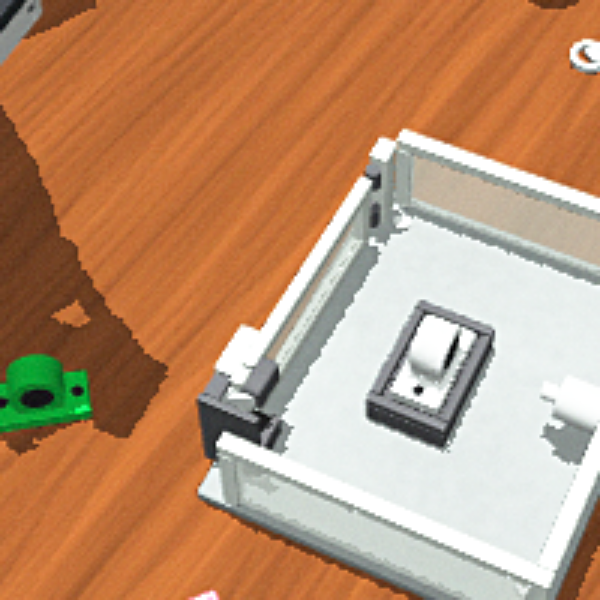

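View pics/s17.png

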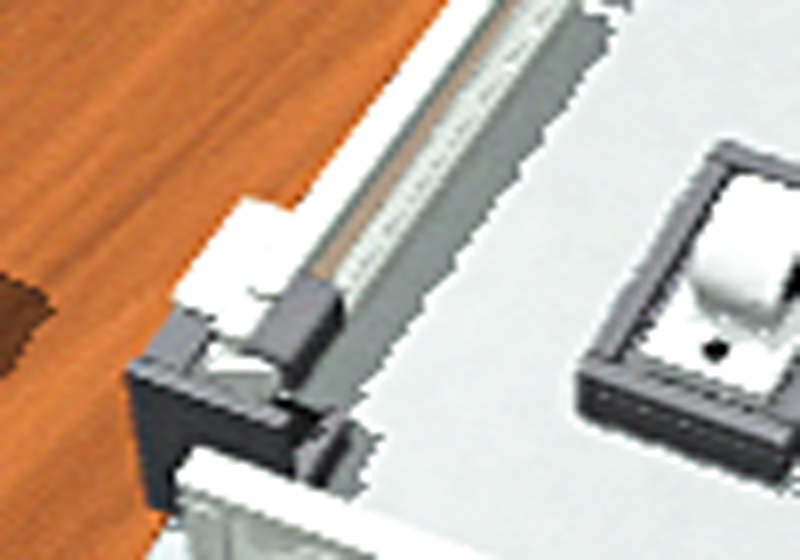

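View pics/t17.png

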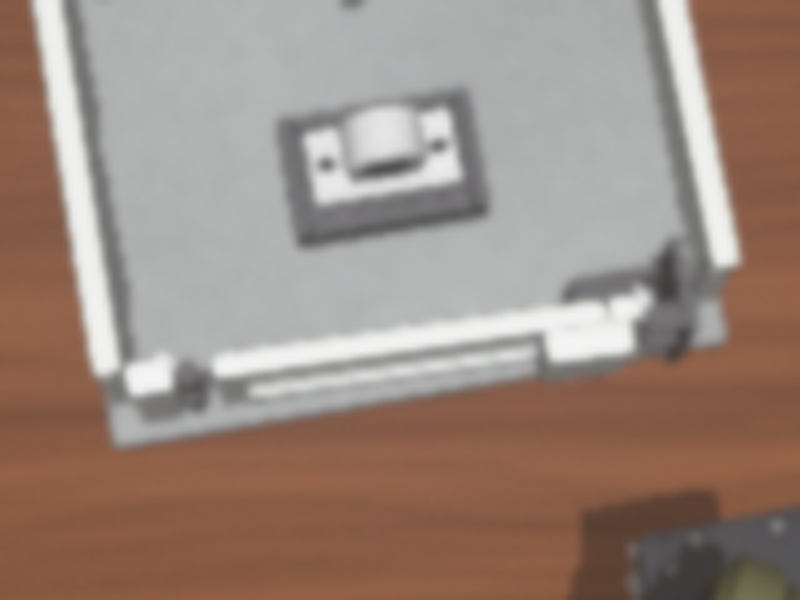

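```bash
python3 - <<'E'
from h import *
psi=np.radians(8.45);ex=np.array([np.cos(psi),np.sin(psi)]);ey=np.array([-ex[1],ex[0]])
for n,N in(("scene",(676,-4.2)),("top",(671.5,-1.9))):
    p,d=camera(n);q=cloud(n,d).reshape(-1,3);c=p.reshape(-1,3).astype(int)
    l=np.c_[(q[:,:2]-N)@ex,(q[:,:2]-N)@ey,q[:,2]]
    print(n,"hinge at -95,100")
    for zl,zh in((84,92),):
        for y0 in (80,60,40,20,0,-20,-40,-55,-65,-75,-85,-95,-105):
            k=l[(abs(l[:,1]-y0)<6)&(l[:,0]>-135)&(l[:,0]<-70)&(l[:,2]>zl)&(l[:,2]<zh)]
            if len(k)>3: print(y0,len(k),np.percentile(k[:,0],[5,50,95]).round(1),k[:,2].mean().round(1))
    # housing
    k=l[(abs(l[:,0])<25)&(abs(l[:,1])<42)&(l[:,2]>39.8)&(l[:,2]<44.5)&(c.min(1)>130)]
    print("foot top",len(k),k[:,2].mean(),cv2.minAreaRect(k[:,:2].astype(np.float32)))
    k=l[(abs(l[:,0])<34)&(abs(l[:,1])<50)&(l[:,2]>36)&(l[:,2]<40)&(c.max(1)<140)]
    print("rim",len(k),k[:,2].mean(),cv2.minAreaRect(k[:,:2].astype(np.float32)))
E
```

```text
scene hinge at -95,100
80 20 [-100.2  -94.8  -91.7] 87.8
60 24 [-100.7  -96.2  -92.1] 87.1
40 21 [-101.8  -97.1  -92.9] 87.3
20 23 [-101.6  -97.3  -93.5] 87.2
0 22 [-103.1  -99.3  -94.4] 86.9
-20 24 [-104.2  -98.   -94.3] 87.2
-40 21 [-104.1  -99.6  -95.8] 86.7
-55 36 [-116.9 -103.1  -96.6] 86.8
-65 50 [-118.3 -106.5  -96.5] 86.5
-75 59 [-119.3 -104.8  -89.6] 86.1
-85 60 [-118.9 -105.9  -88.7] 86.3
-95 39 [-118.4 -103.2  -86.8] 86.8
-105 20 [-114.2 -108.7 -104.3] 90.4
foot top 162 41.7324782905611 ((5.511401176452637, -0.6524085998535156), (83.22694396972656, 38.7204475402832), 77.62757873535156)
rim 79 37.541043263593025 ((0.4096794128417969, -0.02715301513671875), (93.9289321899414, 57.737064361572266), 89.814208984375)
top hinge at -95,100
80 23 [-98.9 -94.2 -89.8] 86.2
60 20 [-99.5 -94.9 -90.4] 86.6
40 23 [-100.4  -96.1  -91.3] 87.0
20 21 [-100.5  -96.8  -92.4] 86.6
0 18 [-100.8  -96.6  -92.5] 87.3
-20 21 [-101.7  -97.1  -93.5] 86.6
-40 19 [-101.9  -98.2  -93.5] 87.1
-55 33 [-115.8 -100.6  -93.9] 85.8
-65 41 [-116.6 -103.5  -95.4] 86.4
-75 43 [-117.4 -104.9  -94.7] 86.3
-85 42 [-117.7 -105.9  -95.3] 85.8
-95 29 [-116.  -101.5  -88.7] 86.1
-105 17 [-111.2 -106.1 -100.3] 88.7
foot top 129 41.457945659654264 ((2.3187999725341797, 0.2719230651855469), (35.61963653564453, 69.09798431396484), 0.4213669002056122)
rim 137 37.53490776788969 ((0.12200736999511719, 0.36182403564453125), (59.64502716064453, 92.99581146240234), 0.7214231491088867)
```

```bash
python3 - <<'E'
import cv2,numpy as np
a=cv2.imread("pics/s15.png",0);b=cv2.imread("pics/s16.png",0)
for nm,(x0,y0,x1,y1) in {"case":(240,358,282,400),"strike(fixed)":(205,390,240,430),"block":(222,345,258,378)}.items():
    t=a[y0:y1,x0:x1];r=cv2.matchTemplate(b[y0-25:y1+25,x0-25:x1+25],t,cv2.TM_CCOEFF_NORMED);_,m,_,l=cv2.minMaxLoc(r);print(nm,m,(l[0]-25)/3,(l[1]-25)/3,"px")
cv2.imwrite("pics/cmp.png",cv2.resize(np.hstack([a[320:460,180:320],b[320:460,180:320]]),None,fx=2.8,fy=2.8))
E
```

```text
case 0.8825666308403015 -0.3333333333333333 -0.3333333333333333 px
strike(fixed) 0.8473004102706909 0.3333333333333333 0.0 px
block 0.8429062366485596 -0.6666666666666666 -0.3333333333333333 px
```

View pics/cmp.png

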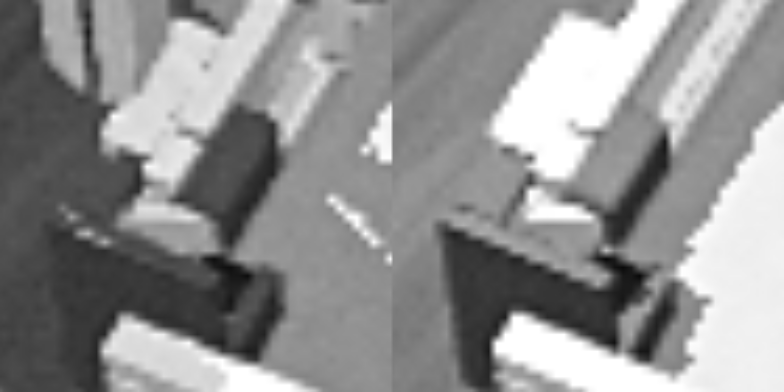

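The latch case moved at most about 0.7 px (roughly 1 mm) between pressed and released. An unlatched door would have been pushed out about 7 mm by the buffer, so it is holding.

```bash
python3 -c "
from cell import order,manip
print(order.sign_off()); print(manip.read_state()['clock'])"
```

```text
the job is handed in; nothing more can be done
None
the job is handed in; nothing more can be done
```

The housing is in the nest and the door looks latched. I handed the job in after about 20 s of the 67 s allowed; no verdict was reported.

- **Housing:** I took the white housing by its flat faces, lowered it into the pocket until it touched, and let go there. The last camera check put the foot's top face at about 41.5 mm, where 42 mm is expected. The housing sat about 2 mm towards the spindle from the nest's centre, flat and aligned.
    - The scene camera's foot outline was spoiled by neighbouring points and showed 5.5 mm off-centre with a false size. I relied on the top camera for that figure.
    - While I was confirming the housing was down, it took about 22 N downward and 14 N sideways for a moment.
- **Door:** I pushed it shut in small steps. The bevel met the roller at tool x ≈ 545 mm, and at 562 mm the door stopped moving while the push rose to about 16 N. With the other directions included, the wrist read 18 N. After I let go, the latch case moved at most about 1 mm, so the bolt should be behind the roller. I could not see the bolt directly.
- **Disagreement:** The two cameras read the shut door at 0.030 and 0.033 rad, with a rougher line fit at up to 0.04, all under the 0.0435 limit. My tool-position estimate while pressing was about −0.02 rad. I put that down to a few millimetres of error in the hinge position and trusted the cameras.
- **Bystanders:** I never worked close to the bottle, wrench or jar, but I did not measure their positions again at the end. The arm was clear of everything at hand-in.

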